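Ready the dipping basket over the pickle pot

TASK

On the jeweller's hotplate, slide the small steel pot by its handle from the white ring to the centre of the orange ring, keeping it flat on the plate the whole way (never lift it), and let it go. Then take the wire dipping basket by its red grip, carry it across the bench without hitting the file rack or shifting anything else, and finish while still holding it: level, centred over the pot's mouth, its underside about a finger's width above the rim and not touching the pot. Do not lower it in, put it down or let it go at the end.

Things in the scene. Friction and masses are not known exactly. Their poses are not given: they have to be found in the camera images.
- hotplate: flat dark-steel two-place hotplate, 180 (x) x 340 (y) mm, 30 mm high, fixed; origin under its centre; its long side runs along its own y; flat top 30 mm above the bench, with an orange and a white ring marked on it, centred 78 mm either side of its centre along its y
- mark_orange: orange ring printed on the hotplate's top, 106 mm inside and 126 mm outside diameter, with an orange dot at its centre: where the pot must go; origin at its centre, on the plate's top (30 mm above the bench); flat, does not stick up
- mark_white: white ring of the same size with a white dot, where the pot starts; origin at its centre, on the plate's top. Which end of the plate each ring is at varies
- pot: empty brushed-steel saucepan, loose, about 0.3 to 0.6 kg, 100 mm outside diameter, 65 mm high, wall 4 mm, with one straight black handle along its own -x; origin at the centre of its underside, z up. It slides on the plate with ordinary friction
- pot_rim (a point): centre of the pot's mouth at the height of its rim, 65 mm above its underside
- pot_handle (a point): grasp point at the middle of the pot's black handle: 100 mm from the pot's axis along the pot's -x, 45 mm above the pot's underside. The handle bar is 16 mm wide (pot's y), 14 mm high, and black from 61 to 136 mm from the axis; grip it from above across its width
- dish: blue ceramic drip dish, flat top, 104 mm diameter, 10 mm high, fixed, on which the basket starts; origin under its centre
- basket: steel wire dipping basket holding three small gold- and copper-coloured finger rings (part of it), loose, about 0.1 to 0.15 kg: round, 56 mm diameter and 34 mm high, with two wires rising from its rim to a red grip; 114 mm high overall; origin at the centre of its underside, z up, its red grip runs along its x
- basket_grip (a point): centre of the basket's red grip bar, 105 mm above the basket's underside on its axis; the bar is 50 mm long (basket's x), 16 mm wide (basket's y), 18 mm high; grip it from above across its width
- rack: fixed wooden file rack between basket and hotplate, 280 mm long (its x), 50 mm wide, with a row of upright file handles reaching 115 mm above the bench; origin under its centre; do not hit it
- jar_a: loose green glass jar with a brass lid and an orange brush standing in it, 52 mm diameter, 135 mm high over the brush; origin under its centre; leave alone
- jar_b: loose clear glass jar with a grey lid and a red brush standing in it, 52 mm diameter, 135 mm high over the brush; origin under its centre; leave alone
- bottle: loose yellow oil bottle with a red cap, 40 mm diameter, 110 mm high; origin under its centre; leave alone
- bench_block: loose polished steel bench block, 90 x 65 mm, 24 mm high; origin under its centre; leave alone
- tape: loose yellow roll of tape lying flat, 70 mm diameter, 22 mm high; origin under its centre; leave alone
- screwdriver: loose screwdriver lying on the bench, 170 mm long, under 35 mm high, along its own x; leave alone

How it is judged:
On the way:
1. the pot stands centred on the orange ring (within 15 mm), at rest and let go (horizontal distance between pot and mark_orange below 0.015 m and angle between pot's own z axis and vertical below 0.1 rad and z of pot in the frame of hotplate below 0.035 m and contact force between the fingers and pot below 0.1 N and linear speed of pot below 0.02 m/s), for 0.2 s.
At the end, for the whole second after the job is handed in: The pot stands on the hotplate within 15 mm of the orange ring's centre, untouched; the basket is held still in the fingers, its axis within 14 mm of the pot's, tilted less than 0.15 rad, its underside 4 to 35 mm above the pot's rim, with no contact between basket and pot (all of step 1 and horizontal distance between basket and pot_rim below 0.014 m and z of basket in the frame of pot_rim between 0.004 and 0.035 m and angle between basket's own z axis and vertical below 0.15 rad and linear speed of basket below 0.03 m/s and contact force between the fingers and basket above 0.5 N and contact force between basket and pot below 0.05 N); the arm keeps its last pose, push and grip.
It fails at once if the pot is lifted more than 6 mm off the hotplate (z of pot in the frame of hotplate above 0.036 m).
It fails at once if the pot is tipped (angle between pot's own z axis and vertical above 0.2 rad).
It fails at once if the file rack is hit harder than a light brush (3 N) (contact force between rack and the arm above 3 N or contact force between rack and the fingers above 3 N or contact force between rack and basket above 3 N).
It fails at once if a jar, the bottle, bench block, tape roll or screwdriver is shifted by more than 20 mm (distance of any of jar_a, jar_b, bottle, bench_block, tape, screwdriver from where it was at the start of the episode above 0.02 m).
It also fails if it takes over 61 s, if anything falls off the work surface, if the arm or the gripper's body presses on something with over 40 N, if the wrist force passes 120 N, or if a joint passes its speed limit or range.

ROBOT

A 7-joint arm with a two-finger parallel gripper is mounted at the origin on the work surface. World frame = base frame: x ahead of the robot, y to its left, z up, the work surface at z = 0. Lengths are in m, angles in rad, forces in N, time in s.
With the tool pointing down it reaches from about 0.35 to 0.9 m from the base axis. Payload 19.9 kg.
Tool frame: the origin (TCP) lies at the very end of the fingers, on their centre line; the grasp point (between the pads) lies 19 mm behind it; z points along the fingers, y is the line along which they close (so a half turn about z gives the same grasp; the last joint's range is limited). The gripper opens to 94 mm and grips with 3 to 60 N. Pads are 16 mm wide; open, the fingers measure 119 mm over their backs; the gripper's body (75 mm by 177 mm) begins 78 mm behind the grasp point.
Start: joints at [-1.173, 0.417, -0.01, 1.614, 0.005, 1.111, -0.053], TCP at [0.266, 0.566, 0.205] pointing down, gripper open.
Joint ranges: [-2.81, 2.81], [-0.39, 2.02], [-1.27, 1.25], [0.06, 2.57], [-1.19, 4.33], [0.19, 2], [-2.82, 2.82]. Speed limits (rad/s): [1.89, 1.89, 2.39, 2.39, 3.01, 3.01, 3.01].

INTERFACE

Orientations are given as a 3x3 rotation matrix whose columns are the frame's x, y, z axes.
In Python, from workcell import * gives the robot as it stands. The module is installed in compiled form; this text tells all that it offers.
- The arm moves only by the tool drive_tool, never from a script. Its argument "motion" is text: rows parted by semicolons, each of 7 numbers parted by spaces: the shift along the tool's x, y, z scaled (see below), then the turn, a rotation vector about the tool's x, y, z scaled (see below), then the opening, from 0 (shut) to 1 (fully open). In form: tx ty tz ax ay az claw; .... A call has 1 to 5 rows; each row is the pose to reach, as a shift and turn from the pose commanded when the call began, along the tool's axes at that moment; what a row does not reach only later rows make up. The controller multiplies each number of a shift by 0.5 m and each number of a turn by 30 degrees. A row lasts 1/12 s, in which the tool goes at most 41.7 mm and 7.16 degrees, less where a joint would pass 70% of its speed; a pose out of reach is approached as far as the arm can. A call with a number of a shift or a turn outside -1 to 1 is refused whole. A call with a gripper value outside its range is refused whole. The fingers move at their own pace and stop on an object; "force" is the grip in N (left out, the last holds). Time passes only in rows, so rows that repeat a pose let the fingers close. It gives the time, the measured TCP pose, the force, the opening and the grip force at its end, in the units of the state.
- get_obs(): the state, without advancing time (a new reading comes with each control period).
- get_image(name): name is "scene" or "top"; returns the picture (384x512x3 uint8, blue, green, red); there is no depth.
- camera_info(name): a dict with "intrinsics" (3x3 intrinsics, pixels), "k1" (the pictures are not rectified: a ray, as slopes to the right and down, at radius r is drawn at 1 + k1 r^2 times it, then the intrinsics apply), "eye" and "attitude" of the camera in the world. Camera axes: x right, y up, looking along -z (the intrinsics and any distortion apply to the point x, -y, -z); pixel columns grow to the right and rows downward; lengths in m; the calibration is good to about 2 mm. A picture is of the moment at which its call begins. camera_info takes no time and is no camera call.
- sign_off(): hands the job in; it is judged then, once.
The state is a dict: "time_s": time; "joint_pos": joint angles; "dq": joint speeds; "effort": joint torques, N m; "tcp_pos": TCP position; "eef_rot": TCP orientation; "contact_force": force on the tool from outside, world axes, zero at the start; "ft_torque": the same for the moment, N m; "opening": finger opening in m; "grasp_force": force on a finger pad.
Only numpy, scipy, OpenCV 4.12 (cv2) and the standard library are available. Lean on these libraries where they do the work, as an engineer would, in place of code of your own. Each camera call takes 0.05 s, during which the arm holds its last target. There are 200 camera calls.

## Working session

There is one attempt and no reset: what is moved stays moved. The work goes in short steps, Python scripts to look and compute and a tool call to move; the robot and the scene stay as the last step left them, time stands still between calls to the robot, and variables do not carry over. Pictures are saved under pics/ and viewed, at most 10 in all, crops included, and the job is handed in when it is done.

Besides the shell and the picture viewer there is one more tool, called as name(argument=value, ...) on one line, values as JSON. drive_tool: Moves the arm, as the interface text tells. Its arguments: {"type":"object","properties":{"motion":{"type":"string"},"force":{"type":"number"}},"required":["motion"]}

```bash
mkdir -p pics; cat > h.py <<'E'
from workcell import *
import numpy as np, cv2
def ray(cam,px):
    c=camera_info(cam);K=np.array(c["intrinsics"],float);R=np.array(c["attitude"],float);k=c["k1"]
    d=np.linalg.inv(K)@np.array([px[0],px[1],1.]);d=d[:2]
    u=d.copy()
    for _ in range(30): u=d/(1+k*(u@u))
    return np.array(c["eye"],float),R@np.array([u[0],-u[1],-1.])
def on_plane(cam,px,z):
    e,d=ray(cam,px); return e+d*(z-e[2])/d[2]
def proj(cam,p):
    c=camera_info(cam);K=np.array(c["intrinsics"],float);R=np.array(c["attitude"],float)
    q=R.T@(np.array(p,float)-np.array(c["eye"],float));u=np.array([q[0],-q[1]])/-q[2]
    u=u*(1+c["k1"]*(u@u));return (K@np.array([u[0],u[1],1]))[:2]
def tri(a,pa,b,pb):
    e1,d1=ray(a,pa);e2,d2=ray(b,pb)
    s=np.linalg.lstsq(np.c_[d1,-d2],e2-e1,rcond=None)[0]
    p,q=e1+s[0]*d1,e2+s[1]*d2
    return (p+q)/2,np.linalg.norm(p-q)
E
python3 - <<'E'
from h import *
for n in("scene","top"):
    im=get_image(n);cv2.imwrite(f"pics/{n}0.png",im);big=cv2.resize(im,(800,600),interpolation=cv2.INTER_CUBIC);cv2.imwrite(f"pics/{n}0b.png",big)
    print(n,camera_info(n))
print(get_obs())
E
```

```text
scene {'intrinsics': array([[431.43601157,   0.        , 259.6737401 ],
       [  0.        , 431.43601157, 189.57839389],
       [  0.        ,   0.        ,   1.        ]]), 'k1': -0.09314392089695973, 'eye': array([1.10024886, 0.79382086, 0.94504348]), 'attitude': array([[-0.8371796 , -0.34658804,  0.42309224],
       [ 0.54681368, -0.54622981,  0.63452959],
       [ 0.01118523,  0.76256786,  0.64681153]])}
top {'intrinsics': array([[352.37337083,   0.        , 260.22226331],
       [  0.        , 352.37337083, 193.10019243],
       [  0.        ,   0.        ,   1.        ]]), 'k1': 0.004552161070087317, 'eye': array([ 0.39843334, -0.05701436,  1.1091863 ]), 'attitude': array([[ 0.00589472,  0.98813056, -0.15350327],
       [-0.99997539,  0.00640873,  0.00285392],
       [ 0.00380381,  0.15348267,  0.98814402]])}
{'time_s': 0.1, 'joint_pos': array([-1.17248   ,  0.41789621, -0.01031374,  1.61410801,  0.00471003,
        1.1106958 , -0.05300332]), 'dq': array([ 0.00102719, -0.00181111,  0.00113957, -0.00043574, -0.00090506,
       -0.00017617, -0.00032613]), 'effort': array([ 1.88858074e-03, -8.52585912e+01,  6.41005486e-01, -4.26694357e+01,
       -4.87165118e-02,  1.64482836e-02,  3.08260041e-05]), 'tcp_pos': array([0.26597182, 0.56521088, 0.20490159]), 'eef_rot': array([[-9.04837959e-01,  4.25755945e-01, -3.78723627e-04],
       [ 4.25756104e-01,  9.04837394e-01, -1.01543548e-03],
       [-8.96443927e-05, -1.08004846e-03, -9.99999413e-01]]), 'contact_force': array([0.14918775, 0.22010631, 0.22092624]), 'ft_torque': array([-0.0015039 ,  0.01517348,  0.07259295]), 'grasp_force': 0.0, 'opening': 0.09444267279736106}
```

View pics/scene0b.png

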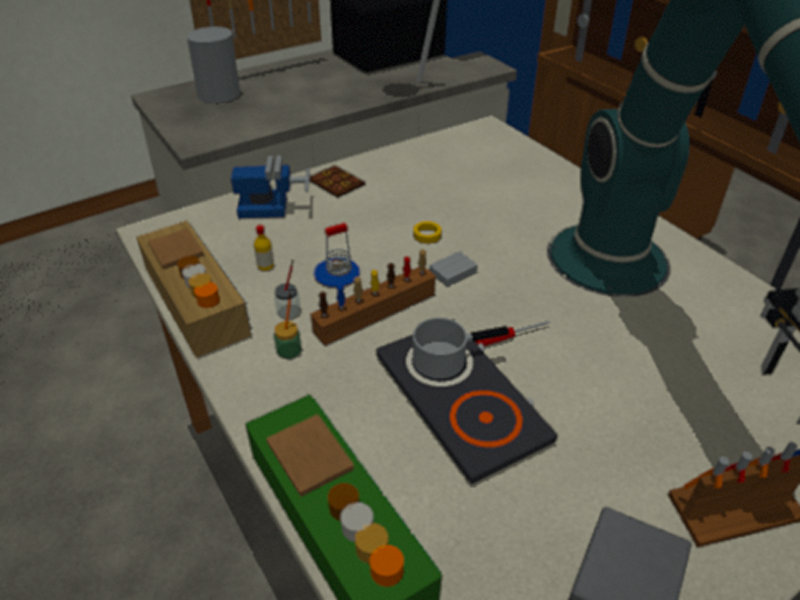

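View pics/top0b.png

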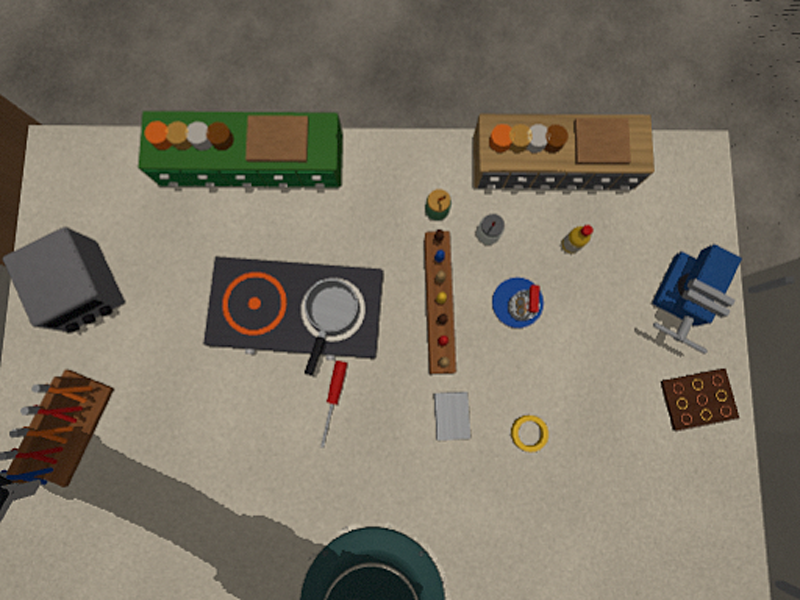

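The scene view shows the pot on the white ring at (440,347) with its handle pointing toward the robot. The orange ring is at (486,417) and the basket is on the blue dish at (337,255), with the file rack in between. In the top view (800x600) the orange dot is at (254,303), the pot at (332,308), its handle tip at (312,372), the red grip at (534,298), and the rack runs along column 440. The screwdriver at (337,385) lies near the handle tip.

```bash
cat > m.py <<'E'
from h import *
def comps(m,amin=6):
    n,l,s,c=cv2.connectedComponentsWithStats(m.astype(np.uint8));return [(c[i],s[i],l==i) for i in range(1,n) if s[i,4]>=amin]
def near(m,px,r,amin=6):
    return min([k for k in comps(m,amin)],key=lambda k:np.hypot(*(k[0]-px))) 
E
python3 - <<'E'
from m import *
T=cv2.imread("pics/top0.png");S=cv2.imread("pics/scene0.png")
hT=cv2.cvtColor(T,cv2.COLOR_BGR2HSV);hS=cv2.cvtColor(S,cv2.COLOR_BGR2HSV)
org=lambda h:(h[...,0]>3)&(h[...,0]<16)&(h[...,1]>170)&(h[...,2]>110)
for cam,h,box in(("top",hT,(130,160,195,225)),("scene",hS,(285,245,340,290))):
    m=np.zeros(h.shape[:2],bool);x0,y0,x1,y1=box;m[y0:y1,x0:x1]=org(h)[y0:y1,x0:x1]
    for c in comps(m,4): print(cam,"orange",c[0],c[1][4],on_plane(cam,c[0],.03).round(4))
red=lambda h:((h[...,0]<5)|(h[...,0]>174))&(h[...,1]>150)&(h[...,2]>90)
g={}
for cam,h,box in(("top",hT,(325,170,355,210)),("scene",hS,(200,135,230,160))):
    m=np.zeros(h.shape[:2],bool);x0,y0,x1,y1=box;m[y0:y1,x0:x1]=red(h)[y0:y1,x0:x1]
    c=max(comps(m),key=lambda k:k[1][4]);g[cam]=c[0];r=cv2.minAreaRect(np.argwhere(c[2])[:,::-1].astype(np.float32));print(cam,"red",c[0],c[1],r)
    if cam=="top":
        b=cv2.boxPoints(r);w=[on_plane(cam,p,.124)for p in b]
        e=[w[1]-w[0],w[2]-w[1]];e=max(e,key=np.linalg.norm);print("grip axis yaw",np.degrees(np.arctan2(e[1],e[0])),np.linalg.norm(e))
        vx=np.argwhere(c[2])[:,::-1];W=np.array([on_plane(cam,p,.124)[:2] for p in vx]);u,s,v=np.linalg.svd(W-W.mean(0));print("pca",np.degrees(np.arctan2(v[0,1],v[0,0])),W.mean(0),s)
print(tri("top",g["top"],"scene",g["scene"]))
# blue dish
m=(hT[...,0]>100)&(hT[...,0]<125)&(hT[...,1]>150)&(hT[...,2]>60);m[:, :310]=0;m[:,355:]=0
c=max(comps(m),key=lambda k:k[1][4]);hull=cv2.convexHull(np.argwhere(c[2])[:,::-1].astype(np.float32));print("dish",on_plane("top",cv2.minEnclosingCircle(hull)[0],.01))
# black handle top
m=(hT[...,2]<38);m[:214]=0;m[245:]=0;m[:,:185]=0;m[:,215:]=0
for c in comps(m): 
    W=np.array([on_plane("top",p,.082)[:2] for p in np.argwhere(c[2])[:,::-1]]);u,s,v=np.linalg.svd(W-W.mean(0));print("handle",c[0],c[1],np.degrees(np.arctan2(v[0,1],v[0,0])),W.mean(0),W.min(0),W.max(0))
x=cv2.resize(T[160:250,120:360],None,fx=3.3,fy=3.3,interpolation=cv2.INTER_CUBIC);cv2.imwrite("pics/c1.png",x)
y=cv2.resize(S[195:290,230:350],None,fx=6,fy=6,interpolation=cv2.INTER_CUBIC);cv2.imwrite("pics/c2.png",y)
E
```

```text
top orange [162.4231738  194.17128463] 397 [0.5608 0.2424 0.03  ]
top orange [162.46153846 193.61538462] 52 [0.5625 0.2424 0.03  ]
scene orange [310.5825 268.0075] 400 [0.565  0.2458 0.03  ]
scene orange [310.60416667 266.77083333] 48 [0.5623 0.2424 0.03  ]
top red [341.65909091 190.84090909] [339 183   6  17  88] ((341.5, 191.0), (16.0, 5.0), 90.0)
grip axis yaw 178.24727206925456 0.04596054692868745
pca 175.85926780581866 [ 0.55948254 -0.29061685] [0.12899423 0.04090058]
scene red [214.68421053 145.36842105] [208 143  14   6  38] ((214.46539306640625, 145.37306213378906), (2.718879461288452, 13.331280708312988), 74.74488067626953)
(array([ 0.56075689, -0.29236573,  0.11733317]), np.float64(0.000526297556768907))
dish [ 0.57060278 -0.28304268  0.01      ]
handle [201.39130435 226.65942029] [195 216  14  24 138] 160.06949222767034 [0.45830303 0.11030214] [0.42264451 0.09178006] [0.48932484 0.12784031]
```

View pics/c1.png

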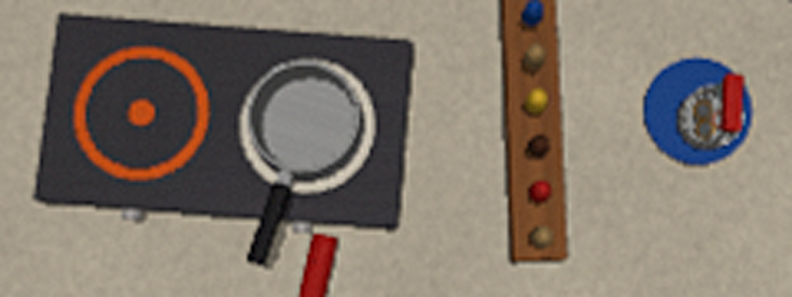

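View pics/c2.png

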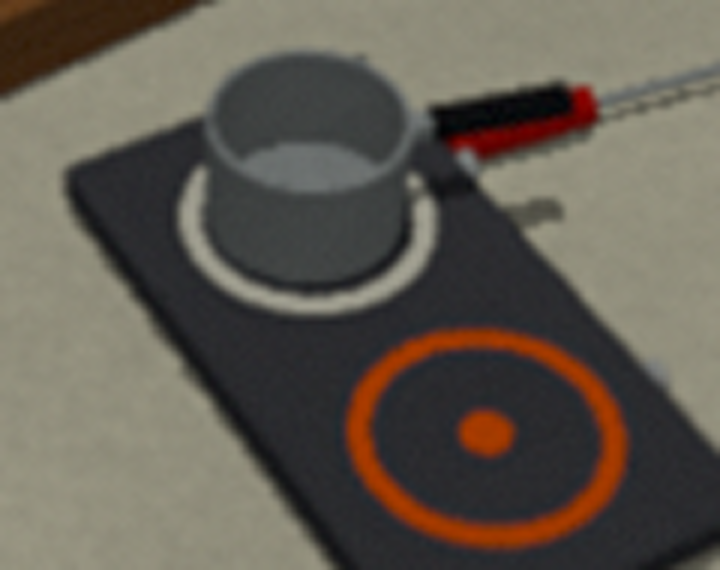

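The crops show the pot rim outline in the scene crop centred near (308,120), so raw pixel (281.4,215). Its handle tilts slightly to the robot's left, with the screwdriver lying low beneath it. The grip bar runs nearly along world x.

```bash
cat > tool.py <<'E'
from h import *
from scipy.spatial.transform import Rotation as Ro
def goal(p,yaw_y):
    """units of the move to TCP p, tool down, tool y at yaw (deg) nearest to now"""
    o=get_obs();R=np.array(o["eef_rot"]);a=np.radians(yaw_y);y=np.array([np.cos(a),np.sin(a),0])
    z=np.array([0,0,-1.]);G=np.c_[np.cross(y,z),y,z]
    t=R.T@(np.array(p)-o["tcp_pos"]);r=Ro.from_matrix(R.T@G).as_rotvec(degrees=True)
    print("tcp",o["tcp_pos"].round(4),"shift/0.5",(t/.5).round(4),"turn/30",(r/30).round(4),"dist",np.linalg.norm(t).round(3))
E
python3 - <<'E'
from m import *
from tool import goal
T=cv2.imread("pics/top0.png");S=cv2.imread("pics/scene0.png")
print("rim scene",on_plane("scene",(281.4,215.0),.095))
hT=cv2.cvtColor(T,cv2.COLOR_BGR2HSV)
m=(hT[...,2]>125)&(hT[...,1]<60);m2=np.zeros_like(m);m2[172:222,188:238]=m[172:222,188:238]
for c in comps(m2,10):print(c[0],c[1])
c=max(comps(m2),key=lambda k:k[1][3]);q=cv2.convexHull(np.argwhere(c[2])[:,::-1].astype(np.float32));W=np.array([on_plane("top",p[0],.03)[:2] for p in q],np.float32);print("white",cv2.fitEllipse(W))
print("basket base",on_plane("top",(334.5,194.8),.03))
for p in((.5624,.2424,.095),(.551,.082,.095)):print(proj("top",p),proj("scene",p))
# handle tips: proj check
goal((.458,.110,.26),70);goal((.458,.110,.061),70)
E
```

```text
rim scene [0.5531845  0.08696523 0.095     ]
[223.745 199.315] [208 178  26  41 200]
[210.88051209 198.18776671] [193 184  36  32 703]
white ((0.5509020090103149, 0.08357323706150055), (0.11932812631130219, 0.12491544336080551), 81.11852264404297)
basket base [ 0.56224179 -0.29034128  0.03      ]
[156.40705101 190.25691197] [312.78946728 250.84118584]
[211.42072713 194.47976446] [281.01940272 213.70463198]
tcp [0.266  0.5652 0.2049] shift/0.5 [-0.7351 -0.6604 -0.1094] turn/30 [-2.100e-03  1.000e-04 -1.733e-01] dist 0.497
tcp [0.266  0.5652 0.2049] shift/0.5 [-0.7351 -0.66    0.2886] turn/30 [-2.100e-03  1.000e-04 -1.733e-01] dist 0.515
```

drive_tool(motion="-0.735 -0.66 0 -0.002 0 -0.273 1;-0.735 -0.66 0 -0.002 0 -0.273 1;-0.735 -0.66 0 -0.002 0 -0.273 1;-0.735 -0.66 0 -0.002 0 -0.273 1;-0.735 -0.66 0 -0.002 0 -0.273 1", force=25)

```text
time_s: 0.52
tcp_pos: [0.3473, 0.3715, 0.2052]
eef_rot: [[-0.956, 0.292, 0.0], [0.292, 0.956, 0.001], [0.0, 0.001, -1.0]]
contact_force: [1.0, -0.5, 0.2]
opening: 0.0937
grasp_force: 0.0
```

```bash
python3 -c "
from tool import *
goal((.458,.110,.20),73)"
```

```text
tcp [0.3473 0.3715 0.2052] shift/0.5 [-0.3647 -0.4354  0.01  ] turn/30 [ 0.0013 -0.0003 -0.    ] dist 0.284
```

drive_tool(motion="-0.365 -0.435 0 0 0 0 1;-0.365 -0.435 0 0 0 0 1;-0.365 -0.435 0 0 0 0 1;-0.365 -0.435 0 0 0 0 1;-0.365 -0.435 0 0 0 0 1")

```text
time_s: 0.93
tcp_pos: [0.4287, 0.1798, 0.2053]
eef_rot: [[-0.956, 0.292, 0.0], [0.292, 0.956, 0.001], [-0.0, 0.001, -1.0]]
contact_force: [1.0, 0.6, 0.2]
opening: 0.0942
grasp_force: 0.0
```

drive_tool(motion="-0.095 -0.11 0 0 0 0 1;-0.095 -0.11 0 0 0 0 1;-0.095 -0.11 0 0 0 0 1;-0.095 -0.11 0 0 0 0 1")

```text
time_s: 1.27
tcp_pos: [0.4581, 0.1138, 0.2051]
eef_rot: [[-0.955, 0.296, 0.0], [0.296, 0.955, 0.001], [0.0, 0.001, -1.0]]
contact_force: [-0.7, 0.8, 0.0]
opening: 0.0941
grasp_force: 0.0
```

```bash
python3 -c "
from tool import *
goal((.458,.110,.061),73)
im=get_image('top');cv2.imwrite('pics/t1.png',cv2.resize(im[140:260,120:280],None,fx=5,fy=5,interpolation=cv2.INTER_CUBIC))"
```

```text
tcp [0.4581 0.1138 0.2051] shift/0.5 [-0.0022 -0.0075  0.2882] turn/30 [ 0.0011 -0.0002 -0.0064] dist 0.144
```

View pics/t1.png

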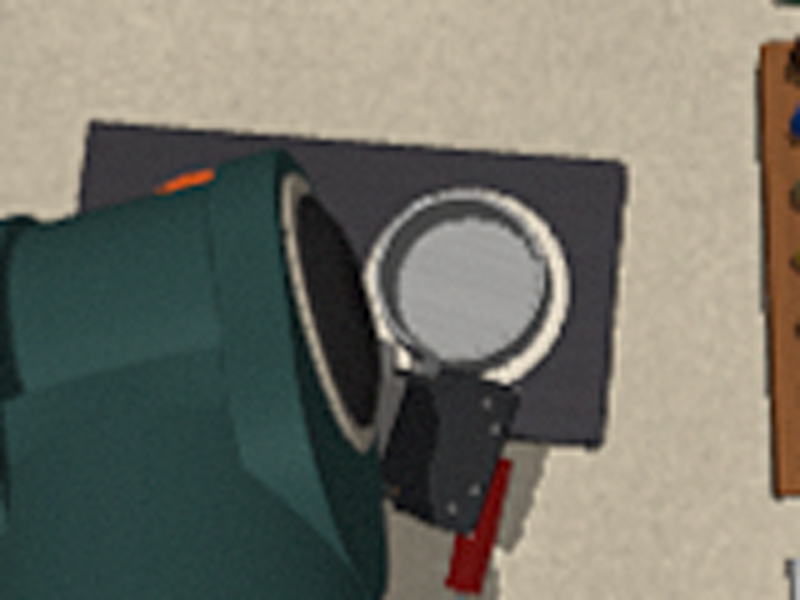

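The gripper now sits over the handle and clear of the pot rim, so I descend.

drive_tool(motion="-0.002 -0.007 0.08 0 0 0 0.6;-0.002 -0.007 0.15 0 0 0 0.6;-0.002 -0.007 0.22 0 0 0 0.6;-0.002 -0.007 0.285 0 0 0 0.6;-0.002 -0.007 0.285 0 0 0 0.6")

```text
time_s: 1.73
tcp_pos: [0.4542, 0.1122, 0.058]
eef_rot: [[-0.957, 0.29, -0.007], [0.29, 0.957, -0.002], [0.006, -0.004, -1.0]]
contact_force: [-2.0, -0.0, -0.6]
opening: 0.0637
grasp_force: 0.0
```

drive_tool(motion="0 0 0 0 0 0 0.6;0 0 0 0 0 0 0.4;0 0 0 0 0 0 0.3;0 0 0 0 0 0 0.25;0 0 0 0 0 0 0.2", force=20)

```text
time_s: 2.15
tcp_pos: [0.4585, 0.1122, 0.064]
eef_rot: [[-0.956, 0.292, 0.002], [0.292, 0.956, 0.002], [-0.002, 0.002, -1.0]]
contact_force: [-0.6, -0.4, 0.3]
opening: 0.0332
grasp_force: 0.0
```

drive_tool(motion="0 0 0 0 0 0 0.15;0 0 0 0 0 0 0.1;0 0 0 0 0 0 0;0 0 0 0 0 0 0;0 0 0 0 0 0 0")

```text
time_s: 2.57
tcp_pos: [0.4577, 0.1117, 0.0629]
eef_rot: [[-0.956, 0.293, 0.0], [0.293, 0.956, 0.001], [0.0, 0.001, -1.0]]
contact_force: [-2.7, -1.3, 5.0]
opening: 0.0159
grasp_force: 20.0
```

```bash
python3 -c "
from tool import *
o=get_obs();print(o['opening'],o['grasp_force'],o['contact_force'])
goal((.469,.268,.061),73)
im=get_image('scene');cv2.imwrite('pics/s1.png',cv2.resize(im[170:300,220:380],None,fx=4,fy=4,interpolation=cv2.INTER_CUBIC))"
```

```text
0.015857249818229974 19.965487718582153 [-2.70834613 -1.29113817  4.98433883]
tcp [0.4577 0.1117 0.0629] shift/0.5 [0.07   0.3055 0.004 ] turn/30 [ 0.0018 -0.     -0.0007] dist 0.157
```

View pics/s1.png

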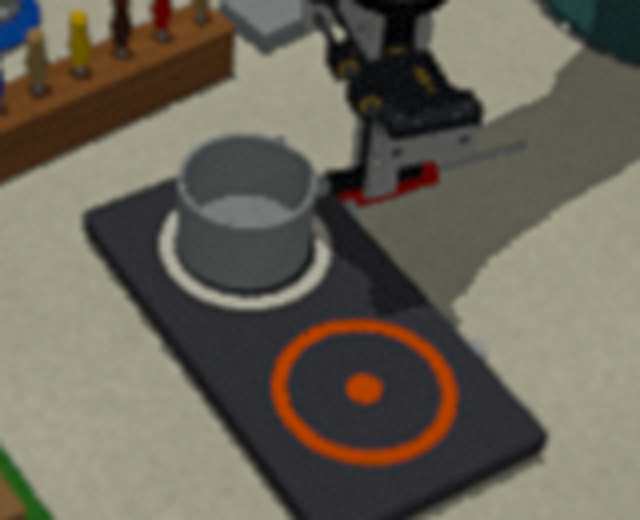

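Handle is gripped (opening 15.9 mm, 20 N) and the pot is still flat on the white ring. I'll slide it gently.

drive_tool(motion="0.003 0.012 0 0 0 0 0;0.008 0.035 0 0 0 0 0;0.014 0.06 0 0 0 0 0;0.02 0.085 0 0 0 0 0;0.026 0.11 0 0 0 0 0")

```text
time_s: 3.03
tcp_pos: [0.4616, 0.1687, 0.0628]
eef_rot: [[-0.956, 0.293, 0.0], [0.293, 0.956, 0.001], [-0.0, 0.001, -1.0]]
contact_force: [0.2, -3.7, 3.4]
opening: 0.0156
grasp_force: 20.0
```

drive_tool(motion="0.006 0.025 0 0 0 0 0;0.012 0.05 0 0 0 0 0;0.018 0.075 0 0 0 0 0;0.024 0.1 0 0 0 0 0;0.03 0.125 0 0 0 0 0")

```text
time_s: 3.45
tcp_pos: [0.4654, 0.2336, 0.0628]
eef_rot: [[-0.956, 0.292, 0.0], [0.292, 0.956, 0.001], [-0.0, 0.001, -1.0]]
contact_force: [0.1, -3.1, 3.3]
opening: 0.0157
grasp_force: 20.0
```

drive_tool(motion="0.006 0.025 0 0 0 0 0;0.011 0.048 0 0 0 0 0;0.015 0.065 0 0 0 0 0;0.016 0.071 0 0 0 0 0;0.016 0.071 0 0 0 0 0")

```text
time_s: 3.87
tcp_pos: [0.4679, 0.2697, 0.0629]
eef_rot: [[-0.957, 0.291, 0.0], [0.291, 0.957, 0.001], [0.0, 0.001, -1.0]]
contact_force: [-3.1, 2.6, 7.1]
opening: 0.0158
grasp_force: 20.0
```

```bash
python3 -c "
from tool import *
goal((.469,.268,.061),73)
im=get_image('scene');cv2.imwrite('pics/s2r.png',im);cv2.imwrite('pics/s2.png',cv2.resize(im[190:310,240:400],None,fx=5,fy=5,interpolation=cv2.INTER_CUBIC))
cv2.imwrite('pics/t2r.png',get_image('top'))"
```

```text
tcp [0.4679 0.2697 0.0629] shift/0.5 [-0.003  -0.0025  0.0037] turn/30 [ 0.0024 -0.0003  0.0019] dist 0.003
```

View pics/s2.png

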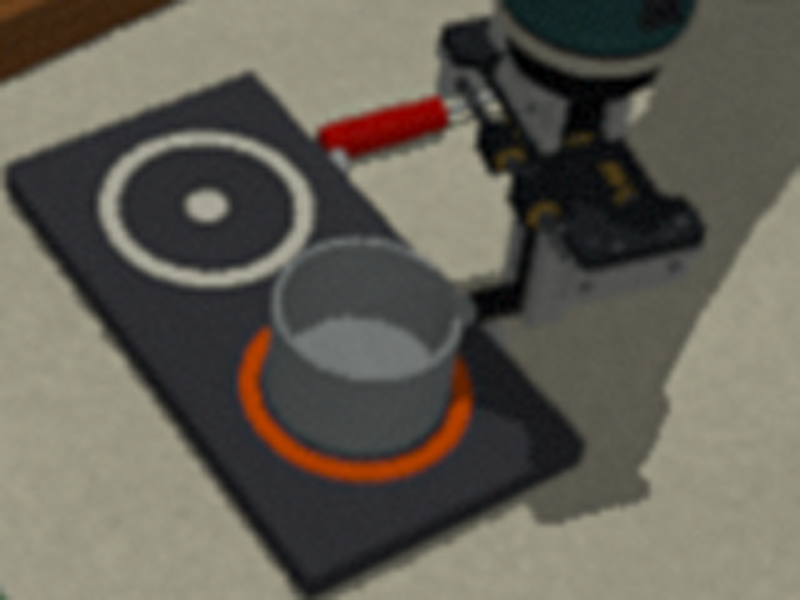

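The pot sits within the orange ring: ring spans columns 238–472 and the pot base 262–457, about 2 mm off centre. Its rim centre at raw (313.6,251.4) compares with (312.8,250.8) for exact placement. I'll let go and retreat.

drive_tool(motion="0 0 0 0 0 0 0.25;0 0 0 0 0 0 0.35;0 0 0 0 0 0 0.5;0 0 0 0 0 0 0.5;0 0 0 0 0 0 0.5")

```text
time_s: 4.38
tcp_pos: [0.4681, 0.2684, 0.0628]
eef_rot: [[-0.956, 0.293, 0.0], [0.293, 0.956, 0.001], [-0.0, 0.001, -1.0]]
contact_force: [-0.2, 0.2, 0.3]
opening: 0.0451
grasp_force: 0.0
```

drive_tool(motion="0 0 -0.05 0 0 0 0.5;0 0 -0.12 0 0 0 0.6;0 0 -0.2 0 0 0 0.6;0 0 -0.28 0 0 0 0.6;0 0 -0.36 0 0 0 0.6")

```text
time_s: 4.8
tcp_pos: [0.4677, 0.268, 0.2449]
eef_rot: [[-0.956, 0.293, 0.0], [0.293, 0.956, 0.001], [-0.0, 0.001, -1.0]]
contact_force: [0.0, 0.6, -0.6]
opening: 0.0562
grasp_force: 0.0
```

drive_tool(motion="0 0 -0.05 0 0 0 0.6;0 0 -0.05 0 0 0 0.6;0 0 -0.05 0 0 0 0.6")

```text
time_s: 5.05
tcp_pos: [0.4684, 0.2686, 0.2691]
eef_rot: [[-0.956, 0.293, 0.002], [0.293, 0.956, 0.003], [-0.001, 0.003, -1.0]]
contact_force: [-1.1, 1.0, -0.8]
opening: 0.0562
grasp_force: 0.0
```

```bash
python3 -c "
from tool import *
goal((.562,-.291,.265),90);goal((.562,-.291,.265),87);goal((.562,-.291,.265),-93)
print(get_obs()['joint_pos'])"
```

```text
tcp [0.4684 0.2686 0.2691] shift/0.5 [-0.5064 -1.0155  0.0058] turn/30 [ 0.0054  0.0037 -0.5672] dist 0.567
tcp [0.4684 0.2686 0.2691] shift/0.5 [-0.5064 -1.0155  0.0058] turn/30 [ 0.0055  0.0035 -0.4672] dist 0.567
tcp [0.4684 0.2686 0.2691] shift/0.5 [-0.5064 -1.0155  0.0058] turn/30 [ 5.1000e-03 -8.0000e-03  5.5328e+00] dist 0.567
[-0.77441537  0.2076054   0.23015165  1.75777731 -0.05191318  1.17872526
  0.74448872]
```

drive_tool(motion="-0.506 -1 0 0.003 0.003 -0.467 0.6;-0.506 -1 0 0.003 0.003 -0.467 0.6;-0.506 -1 0 0.003 0.003 -0.467 0.6;-0.506 -1 0 0.003 0.003 -0.467 0.6;-0.506 -1 0 0.003 0.003 -0.467 0.6")

```text
time_s: 5.47
tcp_pos: [0.5016, 0.0702, 0.2665]
eef_rot: [[-0.999, 0.052, -0.003], [0.052, 0.999, -0.001], [0.003, -0.001, -1.0]]
contact_force: [1.2, -0.2, 0.4]
opening: 0.0565
grasp_force: 0.0
```

```bash
python3 -c "
from tool import *
goal((.562,-.291,.265),87)
c=camera_info('scene');im=get_image('scene');cv2.imwrite('pics/s3.png',cv2.resize(im[190:310,240:400],None,fx=5,fy=5,interpolation=cv2.INTER_CUBIC))
cv2.imwrite('pics/t3.png',get_image('top'))
"
```

```text
tcp [0.5016 0.0702 0.2665] shift/0.5 [-0.1582 -0.7152  0.0032] turn/30 [-0.002  -0.0061  0.001 ] dist 0.366
```

drive_tool(motion="-0.158 -0.715 0 0 0 0 0.6;-0.158 -0.715 0 0 0 0 0.6;-0.158 -0.715 0 0 0 0 0.6;-0.158 -0.715 0 0 0 0 0.6;-0.158 -0.715 0 0 0 0 0.6")

```text
time_s: 5.98
tcp_pos: [0.536, -0.1349, 0.2666]
eef_rot: [[-0.999, 0.052, -0.003], [0.052, 0.999, -0.0], [0.003, -0.0, -1.0]]
contact_force: [1.1, 0.4, 0.8]
opening: 0.0565
grasp_force: 0.0
```

drive_tool(motion="-0.066 -0.3 0 0 0 0 0.6;-0.066 -0.3 0 0 0 0 0.6;-0.066 -0.3 0 0 0 0 0.6;-0.066 -0.3 0 0 0 0 0.6;-0.066 -0.3 0 0 0 0 0.6")

```text
time_s: 6.4
tcp_pos: [0.5601, -0.2907, 0.2658]
eef_rot: [[-0.998, 0.059, -0.005], [0.059, 0.998, -0.002], [0.005, -0.003, -1.0]]
contact_force: [0.3, -0.4, 0.1]
opening: 0.0562
grasp_force: 0.0
```

```bash
python3 -c "
from tool import *
goal((.562,-.291,.096),87)
from m import *
T=get_image('top');cv2.imwrite('pics/t4.png',T)
hT=cv2.cvtColor(T,cv2.COLOR_BGR2HSV)
# pot now: dark/light features; orange ring arc fit & rim check by circle search in rim-plane
g=cv2.GaussianBlur(cv2.cvtColor(cv2.resize(T[160:228,125:200],None,fx=8,fy=8,interpolation=cv2.INTER_CUBIC),cv2.COLOR_BGR2GRAY),(0,0),3)
cs=cv2.HoughCircles(g,cv2.HOUGH_GRADIENT,1.5,60,param1=60,param2=30,minRadius=90,maxRadius=170)
print(cs)
cv2.imwrite('pics/t4c.png',cv2.resize(T[160:228,125:200],None,fx=8,fy=8,interpolation=cv2.INTER_CUBIC))
"
```

```text
tcp [ 0.5601 -0.2907  0.2658] shift/0.5 [-0.0054  0.0005  0.3396] turn/30 [-0.0051 -0.0087 -0.0121] dist 0.17
[[[299.25 270.75 165.75]
  [248.25 237.75 148.95]]]
```

View pics/t4c.png

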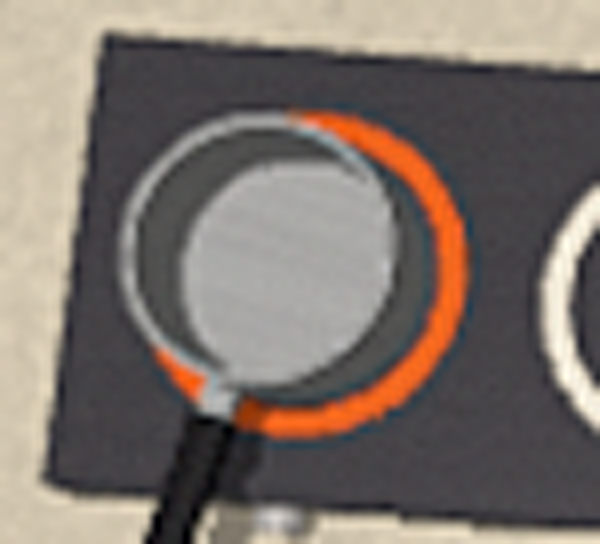

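The pot stands on the orange ring with its rim centre near crop (259,251), i.e. world about (0.561, 0.241), roughly 2 mm from the dot. Next I lower onto the basket grip.

drive_tool(motion="-0.003 0 0.08 0 0 0 0.6;-0.003 0 0.16 0 0 0 0.6;-0.003 0 0.24 0 0 0 0.6;-0.003 0 0.3 0 0 0 0.6;-0.003 0 0.338 0 0 0 0.6")

```text
time_s: 6.87
tcp_pos: [0.5613, -0.2823, 0.0944]
eef_rot: [[-0.999, 0.051, -0.006], [0.051, 0.999, 0.002], [0.006, 0.002, -1.0]]
contact_force: [0.9, 0.2, 0.1]
opening: 0.0566
grasp_force: 0.0
```

drive_tool(motion="0 0 0 0 0 0 0.6;0 0 0 0 0 0 0.6;0 0 0 0 0 0 0.4;0 0 0 0 0 0 0.3;0 0 0 0 0 0 0.25")

```text
time_s: 7.28
tcp_pos: [0.5636, -0.2849, 0.1002]
eef_rot: [[-0.999, 0.052, 0.0], [0.052, 0.999, -0.001], [-0.001, -0.001, -1.0]]
contact_force: [-0.2, -0.8, 0.0]
opening: 0.0396
grasp_force: 0.0
```

drive_tool(motion="0 0 0 0 0 0 0.2;0 0 0 0 0 0 0.1;0 0 0 0 0 0 0;0 0 0 0 0 0 0;0 0 0 0 0 0 0")

```text
time_s: 7.7
tcp_pos: [0.5628, -0.2848, 0.0987]
eef_rot: [[-0.999, 0.052, -0.002], [0.052, 0.999, -0.0], [0.002, -0.0, -1.0]]
contact_force: [-0.0, 0.1, -1.5]
opening: 0.0158
grasp_force: 20.0
```

```bash
python3 -c "
from tool import *
o=get_obs();print(o['opening'],o['grasp_force'],o['contact_force'])
im=get_image('scene');cv2.imwrite('pics/s5.png',cv2.resize(im[110:210,150:310],None,fx=5,fy=5,interpolation=cv2.INTER_CUBIC))"
```

```text
0.01579555814448708 19.99949723482132 [-0.02652133  0.06191565 -1.46378531]
```

View pics/s5.png

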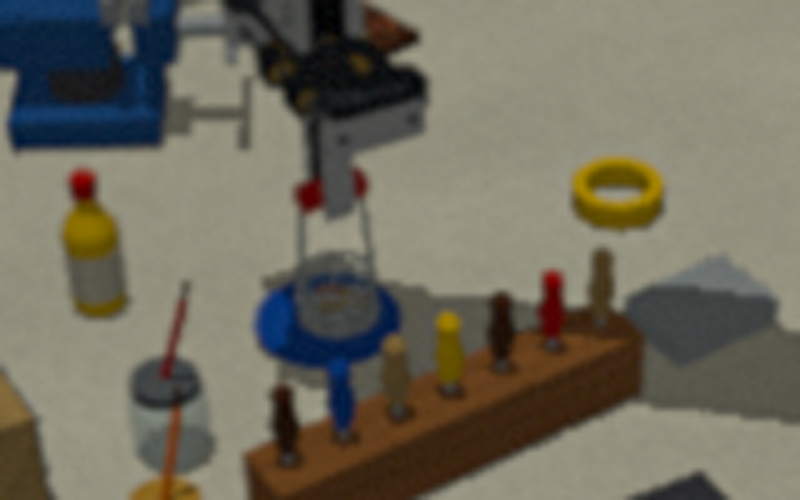

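The red grip is held between the fingers and the basket stands upright on the dish, so I lift straight up.

drive_tool(motion="0 0 -0.03 0 0 0 0;0 0 -0.08 0 0 0 0;0 0 -0.14 0 0 0 0;0 0 -0.2 0 0 0 0;0 0 -0.26 0 0 0 0", force=25)

```text
time_s: 8.17
tcp_pos: [0.5627, -0.2848, 0.2301]
eef_rot: [[-0.999, 0.052, -0.002], [0.052, 0.999, -0.0], [0.002, -0.0, -1.0]]
contact_force: [0.7, 0.4, -1.2]
opening: 0.0158
grasp_force: 25.0
```

drive_tool(motion="0 0 -0.05 0 0 0 0;0 0 -0.09 0 0 0 0;0 0 -0.1 0 0 0 0;0 0 -0.1 0 0 0 0;0 0 -0.1 0 0 0 0")

```text
time_s: 8.58
tcp_pos: [0.5629, -0.2846, 0.2776]
eef_rot: [[-0.999, 0.052, -0.002], [0.052, 0.999, 0.0], [0.002, 0.0, -1.0]]
contact_force: [-0.6, -0.0, -2.0]
opening: 0.0156
grasp_force: 25.0
```

```bash
python3 -c "
from tool import *
o=get_obs();print(o['opening'],o['grasp_force'],o['contact_force'],camera_info('scene')['eye'])
goal((.561,.10,.28),87);goal((.561,.241,.28),87)
im=get_image('scene');cv2.imwrite('pics/s6r.png',im)
cv2.imwrite('pics/t6r.png',get_image('top'))"
```

```text
0.015613221497520938 24.99948889017105 [-0.64861972 -0.02463034 -1.95153502] [1.10024886 0.79382086 0.94504348]
tcp [ 0.5629 -0.2846  0.2776] shift/0.5 [ 0.0439  0.7679 -0.0046] turn/30 [ 0.     -0.0046  0.0001] dist 0.385
tcp [ 0.5629 -0.2846  0.2776] shift/0.5 [ 0.0587  1.0495 -0.0046] turn/30 [ 0.     -0.0046  0.0001] dist 0.526
```

drive_tool(motion="0.001 0.02 0 0 0 0 0;0.003 0.06 0 0 0 0 0;0.006 0.11 0 0 0 0 0;0.009 0.165 0 0 0 0 0;0.012 0.22 0 0 0 0 0")

```text
time_s: 9.1
tcp_pos: [0.5624, -0.1729, 0.2779]
eef_rot: [[-0.999, 0.052, -0.003], [0.052, 0.999, -0.0], [0.003, -0.0, -1.0]]
contact_force: [-0.0, 0.8, -2.1]
opening: 0.0157
grasp_force: 25.0
```

drive_tool(motion="0.003 0.055 0 0 0 0 0;0.006 0.11 0 0 0 0 0;0.009 0.165 0 0 0 0 0;0.012 0.22 0 0 0 0 0;0.015 0.275 0 0 0 0 0")

```text
time_s: 9.52
tcp_pos: [0.5619, -0.0348, 0.278]
eef_rot: [[-0.999, 0.052, -0.002], [0.052, 0.999, -0.0], [0.002, -0.0, -1.0]]
contact_force: [1.3, -0.3, -1.7]
opening: 0.0161
grasp_force: 25.0
```

drive_tool(motion="0.003 0.055 0 0 0 0 0;0.006 0.11 0 0 0 0 0;0.009 0.165 0 0 0 0 0;0.012 0.22 0 0 0 0 0;0.015 0.275 0 0 0 0 0")

```text
time_s: 9.93
tcp_pos: [0.5614, 0.1027, 0.278]
eef_rot: [[-0.999, 0.052, -0.002], [0.052, 0.999, -0.001], [0.002, -0.001, -1.0]]
contact_force: [1.2, 0.2, -1.4]
opening: 0.0157
grasp_force: 25.0
```

drive_tool(motion="0.003 0.055 0 0 0 0 0;0.006 0.11 0 0 0 0 0;0.009 0.16 0 0 0 0 0;0.012 0.2 0 0 0 0 0;0.013 0.23 0 0 0 0 0")

```text
time_s: 10.35
tcp_pos: [0.5607, 0.2186, 0.2777]
eef_rot: [[-0.999, 0.05, -0.003], [0.05, 0.999, -0.0], [0.003, -0.001, -1.0]]
contact_force: [0.4, -1.0, -1.2]
opening: 0.0157
grasp_force: 25.0
```

drive_tool(motion="0 0 0 0 0 0 0;0 0 0 0 0 0 0;0 0 0 0 0 0 0")

```text
time_s: 10.6
tcp_pos: [0.5618, 0.2149, 0.2784]
eef_rot: [[-0.999, 0.053, -0.002], [0.053, 0.999, -0.001], [0.002, -0.001, -1.0]]
contact_force: [0.4, 0.0, -1.8]
opening: 0.0157
grasp_force: 25.0
```

```bash
python3 -c "
from m import *
from tool import goal
goal((.561,.241,.205),87)
S=get_image('scene');T=get_image('top');cv2.imwrite('pics/s7r.png',S);cv2.imwrite('pics/t7r.png',T)
p=proj('scene',(.561,.241,.13)).astype(int);print(p)
cv2.imwrite('pics/s7.png',cv2.resize(S[p[1]-60:p[1]+60,p[0]-80:p[0]+80],None,fx=5,fy=5,interpolation=cv2.INTER_CUBIC))"
```

```text
tcp [0.5618 0.2149 0.2784] shift/0.5 [0.0042 0.0523 0.1467] turn/30 [-0.0022 -0.0031 -0.0019] dist 0.078
[314 241]
```

View pics/s7.png

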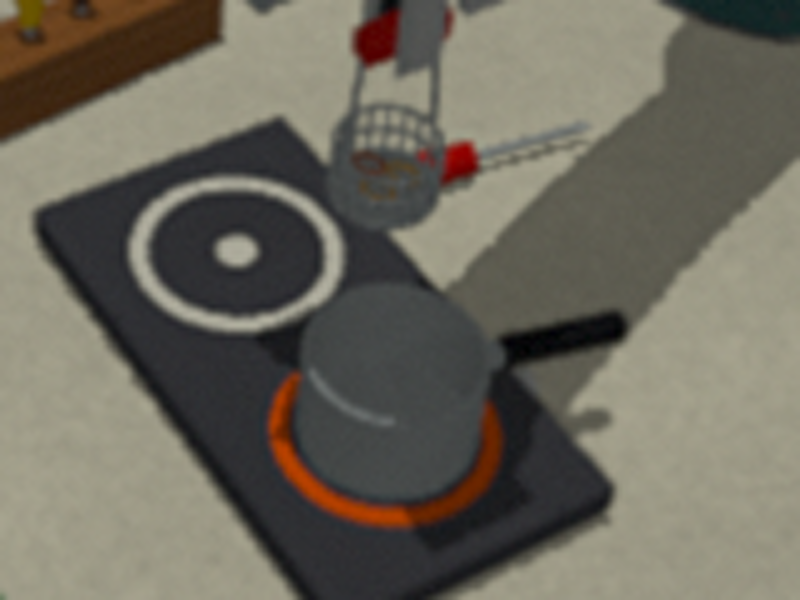

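The basket hangs level. Its rim is centred near crop (388,130), raw (311.6,207), and its base near (385,200). The pot rim is at raw (313.4,251.6), unchanged.

```bash
python3 -c "
from h import *
print('basket rim',on_plane('scene',(311.4,206.8),.224),'base',on_plane('scene',(311,220.5),.19),'pot',on_plane('scene',(313.5,251.4),.095),on_plane('top',(157,191),.095))
print(proj('scene',(.5618,.2149,.224)),proj('scene',(.5618,.2149,.19)))
from m import *
for cam,f,b in(('scene','pics/s7r.png',(295,175,330,200)),('top','pics/t7r.png',None)):
    im=cv2.imread(f);h=cv2.cvtColor(im,cv2.COLOR_BGR2HSV)
    if b:
        m=((h[...,0]<5)|(h[...,0]>174))&(h[...,1]>140)&(h[...,2]>50);z=np.zeros_like(m);z[b[1]:b[3],b[0]:b[2]]=m[b[1]:b[3],b[0]:b[2]]
        for c in comps(z,3):print(cam,c[0],c[1])
    print(cam,proj(cam,(.5618,.2149,.297)))
"
```

```text
basket rim [0.55648592 0.2102943  0.224     ] base [0.56328542 0.22218307 0.19      ] pot [0.56204358 0.24494461 0.095     ] [0.56022016 0.24056545 0.095     ]
[310.86825188 208.65215669] [309.66903399 218.56804053]
scene [309.23076923 188.21538462] [305 183   9  11  65]
scene [313.59989335 185.89748272]
top [143.38055159 176.67885471]
```

drive_tool(motion="0.002 0.02 0 0 0 0 0;0.004 0.045 0 0 0 0 0;0.004 0.054 0.01 0 0 0 0;0.004 0.054 0.04 0 0 0 0;0.004 0.054 0.07 0 0 0 0")

```text
time_s: 11.12
tcp_pos: [0.5612, 0.2443, 0.243]
eef_rot: [[-0.999, 0.051, -0.001], [0.051, 0.999, 0.0], [0.001, 0.0, -1.0]]
contact_force: [0.2, 0.3, -1.3]
opening: 0.0158
grasp_force: 25.0
```

drive_tool(motion="0 0 0.02 0 0 0 0;0 0 0.04 0 0 0 0;0 0 0.06 0 0 0 0;0 0 0.075 0 0 0 0;0 0 0.082 0 0 0 0")

```text
time_s: 11.53
tcp_pos: [0.5609, 0.2429, 0.2015]
eef_rot: [[-0.999, 0.052, -0.002], [0.052, 0.999, -0.001], [0.002, -0.001, -1.0]]
contact_force: [-0.5, -0.8, -1.1]
opening: 0.0158
grasp_force: 25.0
```

drive_tool(motion="0 0 0 0 0 0 0;0 0 0 0 0 0 0;0 0 0 0 0 0 0;0 0 0 0 0 0 0")

```text
time_s: 11.87
tcp_pos: [0.5614, 0.2431, 0.2032]
eef_rot: [[-0.999, 0.052, -0.001], [0.052, 0.999, 0.0], [0.001, 0.0, -1.0]]
contact_force: [-0.2, -0.9, -0.8]
opening: 0.0155
grasp_force: 25.0
```

```bash
python3 -c "
from h import *
S=get_image('scene');cv2.imwrite('pics/s8r.png',S)
cv2.imwrite('pics/s8.png',cv2.resize(S[190:290,260:380],None,fx=6,fy=6,interpolation=cv2.INTER_CUBIC))
o=get_obs();print(o['tcp_pos'],o['contact_force'],o['grasp_force'],o['time_s'])
p=o['tcp_pos']
for z in(.111,.145):print((proj('scene',(p[0],p[1],z))-[260,190])*6)"
```

```text
[0.56135712 0.24302698 0.20308419] [-0.39529819 -0.7666516  -1.34146038] 24.99945044517517 11.9167
[322.9615713 340.2775882]
[330.52042987 286.17820032]
```

View pics/s8.png

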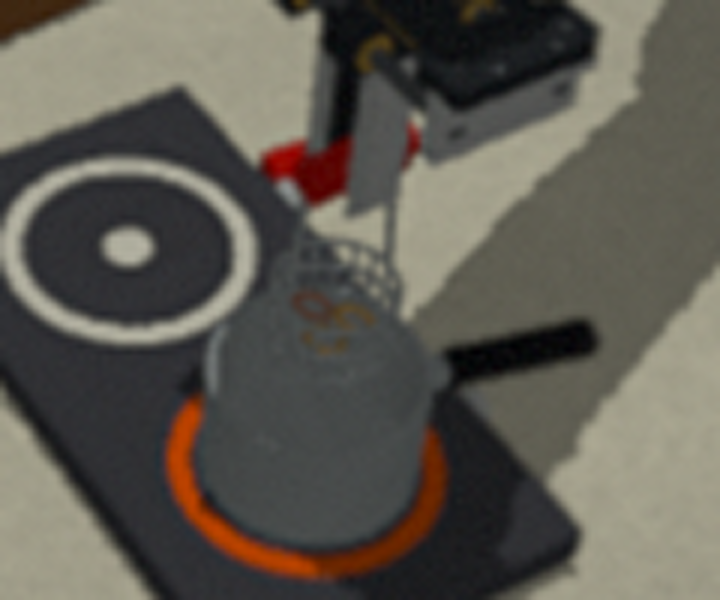

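The basket is level over the pot's mouth. Its rim is centred near crop (337,286), the pot rim near (322,370), and it is about 19 mm above the rim with nothing touching, so I hand in.

```bash
python3 -c "
from workcell import *
print(sign_off())"
```

```text
the job is handed in; nothing more can be done
None
```

I handed the job in at about 12 s. By my camera estimates the pot is released on the orange ring, about 2 mm off centre, and the basket is held level over its mouth, about 19 mm above the rim and not touching; no verdict came back, and I viewed 11 pictures, one over the limit of 10.

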